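Dip the honey dipper at the plating pass

ROBOT

A 6-joint arm with a two-finger parallel gripper is mounted at the origin on the work surface. World frame = base frame: x ahead of the robot, y to its left, z up, the work surface at z = 0. Lengths are in m, angles in rad, forces in N, time in s.
With the tool pointing down it reaches from about 0.35 to 0.975 m from the base axis. Payload 4.9 kg.
Tool frame: the origin (TCP) lies on the centre line of the jaws, within the pads' length; the fingertips stand manip.tcp_to_tips ahead of it and the grasp point (between the pads) lies 11 mm behind it (manip.tcp_to_tips is the distance from the TCP to the fingertips, in m); x points along the fingers, y is the direction in which the jaws open and shut, and the axes are right-handed (so a half turn about x gives the same grasp; the last joint's range is limited). The gripper opens to 85 mm and grips with 20 to 120 N. Pads are 22 mm wide; open, the fingers measure 114 mm over their backs; the gripper's body (76 mm by 85 mm) begins 54 mm behind the grasp point. The pads swing forward as they close: fully open they stand 13 mm farther back than shut.
Start: joints at [0.982, 0.053, 1.613, -0, 1.476, -0.119], TCP at [0.283, 0.557, 0.239] pointing down, gripper open.
Joint ranges: [-3.01, 3.01], [-1.01, 2.22], [0.06, 2.58], [-1.02, 4.17], [0.09, 2.62], [-3.14, 3.14]. Speed limits (rad/s): [2.57, 2.57, 3.14, 3.14, 3.14, 3.14].

INTERFACE

Orientations are given as a unit quaternion [w, x, y, z].
In Python, from plant import status, imaging, workorder, manip gives the robot as it stands.
- The arm moves only by the tool carry_out, never from a script. Its argument "moves" is one flat list of numbers, 5 for each row, row after row: the opening, from 0 (shut) to 1 (fully open), then the shift along the tool's x, y, z in cm, then the turn about the tool's x in rad. In form: [claw, tx, ty, tz, twist, claw, tx, ty, tz, twist, ...]. A call has 1 to 12 rows; each row is the pose to reach, as a shift and turn from the pose commanded when the call began, along the tool's axes at that moment; what a row does not reach only later rows make up. A row lasts 1/12 s, in which the tool goes at most 41.7 mm and 7.16 degrees, less where a joint would pass 70% of its speed; a pose out of reach is approached as far as the arm can. A call with a gripper value outside its range is refused whole. The fingers move at their own pace and stop on an object; the grip force is fixed at half the most. Time passes only in rows, so rows that repeat a pose let the fingers close. It gives the time, the measured TCP pose, the force and the opening at its end, in the units of the state.
- status.state(): the state, without advancing time (a new reading comes with each control period).
- imaging.grab_frame(name): name is "side" or "top"; returns the picture (384x512x3 uint8, red, green, blue); there is no depth.
- imaging.camera_info(name): a dict with "K" (3x3 intrinsics, pixels), "R" (3x3) and "t" (3): a world point X has camera coordinates R X + t. Camera axes: x right, y down, z forward; pixel columns grow to the right and rows downward; lengths in m; the calibration is good to about 2 mm. A picture is of the moment at which its call begins. camera_info takes no time and is no camera call.
- workorder.job_done(): hands the job in, once; it reports no verdict.
The state is a dict: "time": time; "joint_pos": joint angles; "joint_vel": joint speeds; "joint_efforts": joint torques, N m; "tool_pos": TCP position; "tool_rot": TCP orientation; "contact_force": force on the tool from outside, world axes, zero at the start; "ft_torque": the same for the moment, N m; "gripper_width": opening from 0.0 (shut) to 1.0 (fully open).
Only numpy, scipy, OpenCV 4.12 (cv2) and the standard library are available. Lean on these libraries where they do the work, as an engineer would, in place of code of your own. Each camera call takes 0.05 s, during which the arm holds its last target.

TASK

Practice run with empty pots: take the wooden honey dipper out of its steel stand, dip its grooved head well down into the amber-yellow pot for a moment, lift it clear, and set it down gently, still upright, in the small white cup on the black plate so that its disc rests on the cup's rim. Do not put it into the dark red pot, and leave both pots and the cup standing where they are.

Things in the scene. Friction and masses are not known exactly. Their poses are not given: they have to be found in the camera images.
- dipper: Beech honey dipper, upright, 0.12 kg. Origin: centre of the underside of its disc (84 mm across, 6 mm thick); z up the handle. Round handle 20 mm thick, 6 to 90 mm above the origin; grip it about 50 mm up, from above, any yaw. It starts hanging by its disc on a fixed steel stand: a round cup 60 mm outside, 52 mm inside, rim 80 mm above the table (not listed), head inside.
- dipper_tip (a point): Lower end of the dipper's grooved head, on the dipper's axis, 62 mm below its origin. The head is 28 mm in diameter and 40 mm long; above it a 12 mm thick neck, 22 mm long, leads up to the disc. Axes as the dipper's.
- honey_pot: The amber-yellow open ceramic pot to dip into. Loose, upright, about 0.35 kg, starts standing on the table. Origin: centre of its underside; z up. 75 mm high, 80 mm across at the belly, mouth 64 mm wide inside; the wall is 5 mm thick and the floor 6 mm thick, so it is 69 mm deep.
- red_pot: The dark red pot, the wrong one: same shape and size as the amber-yellow pot. Loose, upright, about 0.35 kg, starts standing on the table. Origin: centre of its underside; z up.
- rest_cup: Small white straight-sided ceramic cup, loose, 0.3 kg, upright on the floor of a black plate 290 mm across; that floor is 12 mm above the table and the raised rim 17 mm. Origin: centre of its underside; z up. 70 mm high, 60 mm outside, 52 mm inside, 62 mm deep. With the dipper's disc on its rim the head hangs inside.
Things that resemble listed ones, but are neither listed nor needed, are in the scene too. There is more than one size of the red_pot; the job needs the middle-sized. Leave any turquoise look-alike of the rest_cup alone.

How it is judged:
By the outcome, as a careful person would: the job done as asked, in the order asked, and still so for the second after the job is handed in, with the robot touching nothing.
It also fails if it takes over 43 s, if anything falls off the work surface, if the arm or the gripper's body presses on something with over 40 N, if the wrist force passes 120 N, or if a joint passes its speed limit or range.

## Working session

There is one attempt and no reset: what is moved stays moved. The work goes in short steps, Python scripts to look and compute and a tool call to move; the robot and the scene stay as the last step left them, time stands still between calls to the robot, and variables do not carry over. Pictures are saved under pics/ and viewed, and the job is handed in when it is done.

Besides the shell and the picture viewer there is one more tool, called after "Call:" in YAML: its name, and indented under it one key for each argument. carry_out: Moves the arm, as the interface text tells. Its arguments: {"type":"object","properties":{"moves":{"type":"array","items":{"type":"number"}}},"required":["moves"]}

```bash
mkdir -p pics; ls; python3 - <<'E'
from plant import status, imaging, workorder, manip
import cv2
print(status.state(), manip.tcp_to_tips)
for n in("side","top"):
    im=imaging.grab_frame(n); cv2.imwrite(f"pics/{n}0.png",im[:,:,::-1]); c=imaging.camera_info(n); print(n,c)
E
```

```text
pics
{'time': 0.0, 'joint_pos': array([ 9.81981653e-01,  5.33289738e-02,  1.61432971e+00, -2.13864754e-05,
        1.47600603e+00, -1.18974762e-01]), 'joint_vel': array([-0.00084649, -0.00133845, -0.00068971, -0.00207157, -0.00199914,
       -0.00156575]), 'joint_efforts': array([-4.01315913e-05, -3.93681943e+01, -3.70181072e+01, -6.68719531e-05,
        6.94551563e-03,  1.60940368e-05]), 'tool_pos': array([0.28260639, 0.55675748, 0.23805897]), 'tool_rot': array([ 0.68743764,  0.16389923,  0.68793128, -0.16527881]), 'contact_force': array([-0.30311815,  1.12891902, -0.0016127 ]), 'ft_torque': array([-0.03872328, -0.01248548, -0.03599618]), 'gripper_width': 0.9985287852214545} 0.008
side {'K': array([[441.53114762,   0.        , 258.93155062],
       [  0.        , 441.53114762, 184.28165469],
       [  0.        ,   0.        ,   1.        ]]), 'R': array([[ 0.8210844 , -0.57079203,  0.00410775],
       [-0.42116763, -0.61067565, -0.67059158],
       [ 0.38527683,  0.54888224, -0.74181538]]), 't': array([-0.34391298,  0.3430639 ,  1.21312209])}
top {'K': array([[352.76540119,   0.        , 255.46567416],
       [  0.        , 352.76540119, 190.30249515],
       [  0.        ,   0.        ,   1.        ]]), 'R': array([[ 0.00729953, -0.99995598,  0.0058949 ],
       [-0.99154516, -0.00800164, -0.12951511],
       [ 0.12955658, -0.00489966, -0.99155993]]), 't': array([0.11788132, 0.50592523, 0.93085805])}
```

View pics/side0.png

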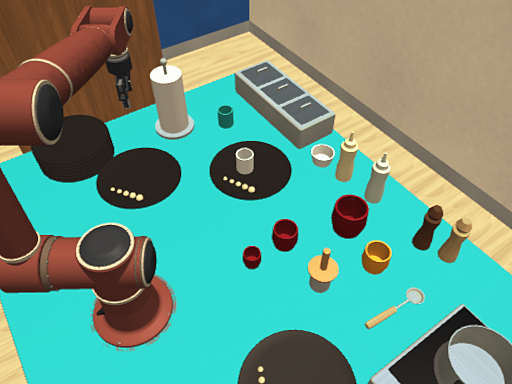

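View pics/top0.png

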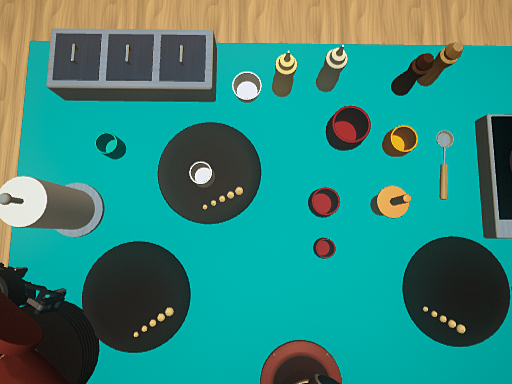

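The side view shows the dipper on its stand at about (323,268), the amber pot at (377,257) and the white cup at (245,160). The top view shows them at (392,202), (403,139) and (201,172). I'll measure each one next.

```bash
python3 - <<'E'
import cv2,numpy as np
s=cv2.imread('pics/side0.png');t=cv2.imread('pics/top0.png')
z=lambda im,x,y:cv2.resize(im[y-32:y+32,x-32:x+32],(260,260),interpolation=cv2.INTER_NEAREST)
cv2.imwrite('pics/crops.png',np.vstack([np.hstack([z(t,392,202),z(t,403,139),z(t,201,172)]),np.hstack([z(s,323,268),z(s,377,257),z(s,245,160)])]))
for n,im,p in(('top',t,[(392,212),(380,202),(388,139),(403,128),(194,164),(201,172),(399,200)]),('side',s,[(315,270),(366,257),(240,152),(325,255)])):
    h=cv2.cvtColor(im,cv2.COLOR_BGR2HSV)
    print(n,[(q,h[q[1],q[0]].tolist()) for q in p])
E
```

```text
top [((392, 212), [17, 161, 233]), ((380, 202), [18, 154, 233]), ((388, 139), [14, 150, 85]), ((403, 128), [13, 152, 77]), ((194, 164), [0, 0, 255]), ((201, 172), [111, 7, 240]), ((399, 200), [23, 75, 68])]
side [((315, 270), [19, 143, 252]), ((366, 257), [15, 213, 127]), ((240, 152), [21, 56, 156]), ((325, 255), [14, 159, 109])]
```

View pics/crops.png

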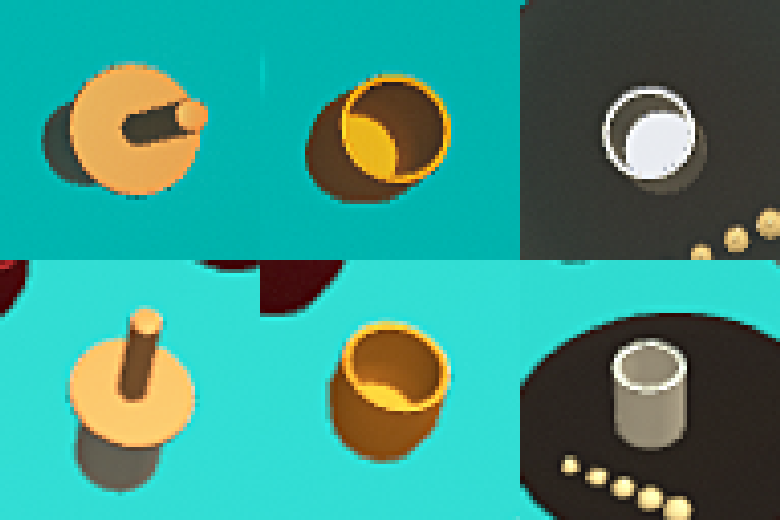

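```bash
cat > h.py <<'E'
import cv2,numpy as np
from plant import imaging
def ray(n,uv,z):
    c=imaging.camera_info(n);K,R,t=c['K'],c['R'],c['t']
    uv=np.atleast_2d(uv).astype(float)
    d=np.c_[uv,np.ones(len(uv))]@np.linalg.inv(K).T@R
    C=-R.T@t
    return C+d*((z-C[2])/d[:,2])[:,None]
def proj(n,X):
    c=imaging.camera_info(n);p=(c['K']@(c['R']@np.array(X)+c['t']));return p[:2]/p[2]
def rim(n,im,cx,cy,w,h,lo,hi,z,close=0):
    """threshold in a box, hull, to plane, min enclosing circle and mean circle fit"""
    m=np.zeros(im.shape[:2],np.uint8)
    hsv=cv2.cvtColor(im,cv2.COLOR_BGR2HSV)
    m[cy-h:cy+h,cx-w:cx+w]=cv2.inRange(hsv,lo,hi)[cy-h:cy+h,cx-w:cx+w]
    cs,_=cv2.findContours(m,cv2.RETR_EXTERNAL,cv2.CHAIN_APPROX_NONE)
    c=max(cs,key=cv2.contourArea)
    hull=cv2.convexHull(c)
    f=np.zeros_like(m);cv2.fillPoly(f,[hull],255)
    P=ray(n,hull[:,0,:],z)[:,:2]
    (x,y),r=cv2.minEnclosingCircle((P*1000).astype(np.float32))
    ls=np.linalg.lstsq(np.c_[2*P,np.ones(len(P))],(P**2).sum(1),rcond=None)[0]
    return np.round([x,y,r],1),np.round(ls[:2]*1000,1),round(1000*np.sqrt(ls[2]+ls[:2]@ls[:2]),1)
E
python3 - <<'E'
import cv2,numpy as np
from h import *
s=cv2.imread('pics/side0.png');t=cv2.imread('pics/top0.png')
print('pot t',rim('top',t,405,137,20,20,(10,150,150),(30,255,255),.075))
print('pot s',rim('side',s,377,253,20,18,(10,150,140),(30,255,255),.075))
print('cup t',rim('top',t,201,172,16,14,(0,0,160),(180,60,255),.082))
print('cup s',rim('side',s,245,154,14,9,(0,0,165),(180,80,255),.082))
print('disc t',rim('top',t,387,202,22,22,(10,90,160),(30,255,255),.086), 'less handle',)
print('disc s',rim('side',s,323,272,20,11,(10,90,160),(30,255,255),.086))
# red pots
for c in((324,201),(349,128),(324,247)): print('red',rim('top',t,*c,24,26,(170,100,40),(180,255,255),.075))
# handle top
for n,im,b in(('top',t,(402,196,408,206)),('side',s,(320,246,330,254))):
    print(n)
# project handle-top candidates
E
```

```text
pot t (array([ 643.4, -272.3,   36.8]), array([ 643. , -272.5]), np.float64(36.0))
pot s (array([ 632.7, -283.1,   49. ]), array([ 633.7, -282.2]), np.float64(43.6))
cup t (array([544.9, 266.3,  29.5]), array([544.8, 266.4]), np.float64(29.3))
cup s (array([542.9, 259.2,  39.4]), array([543.2, 261.2]), np.float64(32.8))
disc t (array([ 471.9, -232.5,   42.7]), array([ 472. , -231.2]), np.float64(41.1)) less handle
disc s (array([ 469.9, -230.9,   41.2]), array([ 470.1, -230.9]), np.float64(40.7))
red (array([439. , -53.4,   0. ]), array([ 96.3, -11.7]), np.float64(345.2))
red (array([ 639.2, -110.2,    0. ]), array([200.5, -34.6]), np.float64(445.2))
red (array([342.1, -77.3,   0. ]), array([ 56.4, -12.7]), np.float64(292.9))
top
side
```

```bash
python3 - <<'E'
import cv2,numpy as np
from h import *
s=cv2.imread('pics/side0.png');t=cv2.imread('pics/top0.png')
for v in(190,205,220):
  print('pot s',v,rim('side',s,377,253,20,18,(10,120,v),(30,255,255),.075), rim('side',s,245,154,14,12,(0,0,v-10),(180,80,255),.082))
print(rim('top',t,385,202,19,22,(10,90,160),(30,255,255),.086))
from scipy.spatial.transform import Rotation as Ro
from plant import status
q=status.state()['tool_rot'];print(Ro.from_quat(q,scalar_first=True).as_matrix().round(3))
E
```

```text
pot s 190 (array([ 641.2, -272. ,   36.8]), array([ 641.2, -272. ]), np.float64(36.2)) (array([542.6, 267.6,  31.2]), array([543.4, 267.5]), np.float64(30.1))
pot s 205 (array([ 641.3, -271.9,   36.8]), array([ 641.2, -271.9]), np.float64(36.2)) (array([543.7, 267.1,  30.3]), array([543.5, 267.2]), np.float64(29.6))
pot s 220 (array([ 641.2, -271.7,   36.5]), array([ 641.1, -271.9]), np.float64(36.1)) (array([542.8, 266.6,  30.2]), array([543. , 266.7]), np.float64(29.0))
(array([ 471.9, -230.2,   41.2]), array([ 471.9, -230.3]), np.float64(40.6))
[[-0.001  0.453  0.892]
 [-0.002  0.892 -0.453]
 [-1.    -0.002 -0.   ]]
```

Call:
carry_out:
  moves: [1,0,-3,2.5,0,1,0,-6,5,0,1,0,-9,7.6,0,1,0,-12,10.2,0,1,0,-15,12.7,0,1,0,-18,15.3,0,1,0,-21,17.8,0,1,0,-24,20.4,0,1,0,-27,23,0,1,0,-30,25.5,0,1,0,-31,26.2,0,1,0,-31,26.2,0]

```text
time: 1.1
tool_pos: [0.3765, 0.1598, 0.239]
tool_rot: [0.687, 0.166, 0.687, -0.167]
contact_force: [-0.6, 0.9, 0.1]
gripper_width: 0.998
```

```bash
cat >> h.py <<'E'
def togo(x,y,z):
    from plant import status
    from scipy.spatial.transform import Rotation as Ro
    s=status.state();R=Ro.from_quat(s['tool_rot'],scalar_first=True).as_matrix()
    print('t',round(s['time'],2),'pos',s['tool_pos'].round(4),'F',s['contact_force'].round(1),'w',round(s['gripper_width'],3),'x-axis',R[:,0].round(3),'y',R[:,1].round(3))
    print('tool cm',(100*R.T@(np.array([x,y,z])-s['tool_pos'])).round(2))
E
python3 -c "
from h import *
togo(.471,-.2306,.238)"
```

```text
t 1.1 pos [0.3765 0.1598 0.239 ] F [-0.6  0.9  0.1] w 0.998 x-axis [ 0.    -0.001 -1.   ] y [ 0.457  0.889 -0.001]
tool cm [  0.12 -30.4   26.26]
```

Call:
carry_out:
  moves: [1,0,-3,2.6,0,1,0,-6,5.2,0,1,0,-9,7.8,0,1,0,-12,10.4,0,1,0,-15,13,0,1,0,-18,15.6,0,1,0,-21,18.2,0,1,0,-24,20.8,0,1,0,-27,23.4,0,1,0,-29.6,25.6,0,1,0,-30.4,26.3,0,1,0,-30.4,26.3,0]

```text
time: 2.1
tool_pos: [0.4737, -0.229, 0.2385]
tool_rot: [0.687, 0.166, 0.688, -0.165]
contact_force: [-0.3, 1.1, -0.2]
gripper_width: 1.004
```

```bash
python3 -c "
from h import *
togo(.471,-.2306,.119)"
```

```text
t 2.1 pos [ 0.4737 -0.229   0.2385] F [-0.3  1.1 -0.2] w 1.004 x-axis [-0.001  0.001 -1.   ] y [0.454 0.891 0.   ]
tool cm [11.95 -0.27 -0.15]
```

Call:
carry_out:
  moves: [1,0,-0.25,-0.15,0,1,2,-0.25,-0.15,0,1,4.5,-0.25,-0.15,0,1,7,-0.25,-0.15,0,1,9,-0.25,-0.15,0,1,10.5,-0.25,-0.15,0,1,11.5,-0.25,-0.15,0,1,11.9,-0.25,-0.15,0,1,11.9,-0.25,-0.15,0,1,11.9,-0.25,-0.15,0]

```text
time: 2.93
tool_pos: [0.4712, -0.2291, 0.1213]
tool_rot: [0.688, 0.164, 0.687, -0.164]
contact_force: [0.6, -0.1, 0.8]
gripper_width: 0.997
```

```bash
python3 -c "
from h import *
togo(.471,-.2306,.119)
for n,x,y in(('side',323,258),('top',392,202)):
    im=imaging.grab_frame(n)[:,:,::-1]; cv2.imwrite(f'pics/{n}1.png',cv2.resize(im[y-60:y+60,x-80:x+80],None,fx=4,fy=4))
togo(.471,-.2306,.119)"
```

```text
t 2.93 pos [ 0.4712 -0.2291  0.1213] F [ 0.6 -0.1  0.8] w 0.997 x-axis [ 0.001 -0.001 -1.   ] y [ 0.452  0.892 -0.   ]
tool cm [ 0.23 -0.14  0.05]
t 3.03 pos [ 0.4715 -0.2297  0.1219] F [-0.1 -0.4 -0.1] w 1.002 x-axis [ 0.002 -0.001 -1.   ] y [ 0.452  0.892 -0.   ]
tool cm [ 0.29 -0.1  -0.  ]
```

View pics/side1.png

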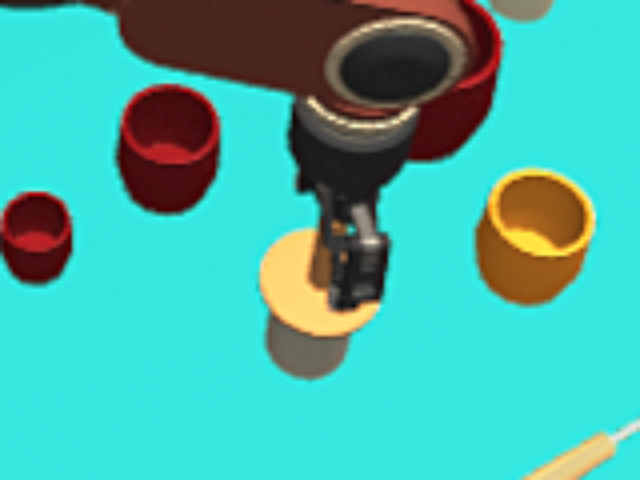

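View pics/top1.png

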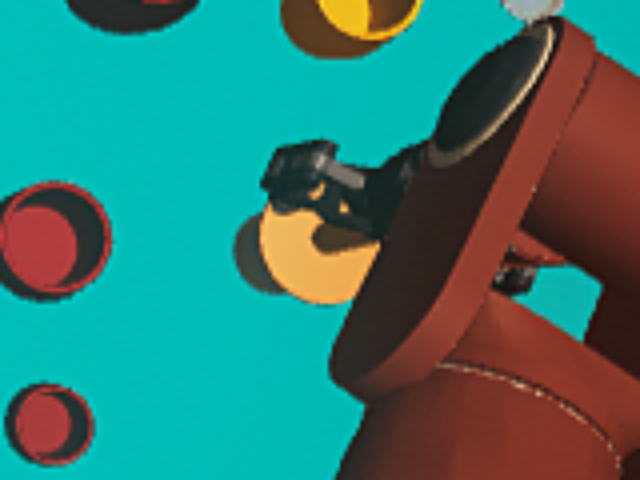

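The handle is between the open jaws: the side crop shows it just left of the near finger at (320,260), and the pads are clear of the disc. I'll close on it.

Call:
carry_out:
  moves: [0,0,0,0,0,0,0,0,0,0,0,0,0,0,0,0,0,0,0,0,0,0,0,0,0,0,0,0,0,0,0,0,0,0,0,0,0,0,0,0]

```text
time: 3.7
tool_pos: [0.4706, -0.2296, 0.1204]
tool_rot: [0.688, 0.164, 0.688, -0.165]
contact_force: [-1.2, -0.4, 0.5]
gripper_width: 0.217
```

```bash
python3 -c "
from h import *
togo(.471,-.2306,.238)"
```

```text
t 3.7 pos [ 0.4706 -0.2296  0.1204] F [-1.2 -0.4  0.5] w 0.217 x-axis [-0. -0. -1.] y [ 0.453  0.892 -0.   ]
tool cm [-11.76  -0.07   0.08]
```

Call:
carry_out:
  moves: [0,-0.5,0,0,0,0,-1.5,0,0,0,0,-3,0,0,0,0,-5,0,0,0,0,-7,0,0,0,0,-9,0,0,0,0,-11,0,0,0,0,-12.5,0,0,0,0,-13,0,0,0,0,-13,0,0,0,0,-13,0,0,0]

```text
time: 4.62
tool_pos: [0.4704, -0.2293, 0.25]
tool_rot: [0.688, 0.165, 0.688, -0.165]
contact_force: [-0.4, -0.0, -1.3]
gripper_width: 0.221
```

```bash
python3 -c "
from h import *
togo(.471,-.2306,.250)
for n in('side','top'):
    im=imaging.grab_frame(n)[:,:,::-1]; cv2.imwrite(f'pics/{n}2.png',im)
togo(.6422,-.2722,.250)"
```

```text
t 4.62 pos [ 0.4704 -0.2293  0.25  ] F [-0.4 -0.  -1.3] w 0.221 x-axis [-0.  0. -1.] y [0.453 0.892 0.   ]
tool cm [-0.   -0.09  0.11]
t 4.72 pos [ 0.47   -0.229   0.2487] F [ 0.3 -0.6 -0.9] w 0.218 x-axis [-0.002  0.002 -1.   ] y [0.453 0.892 0.   ]
tool cm [-0.18  3.94 17.31]
```

View pics/side2.png

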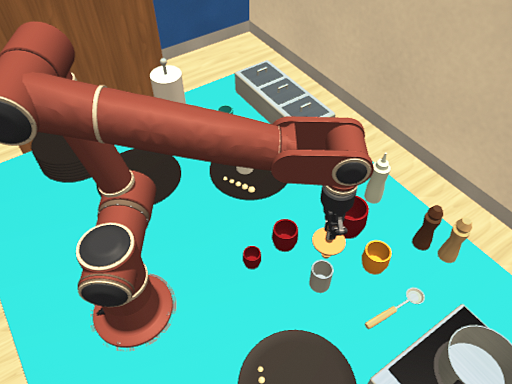

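View pics/top2.png

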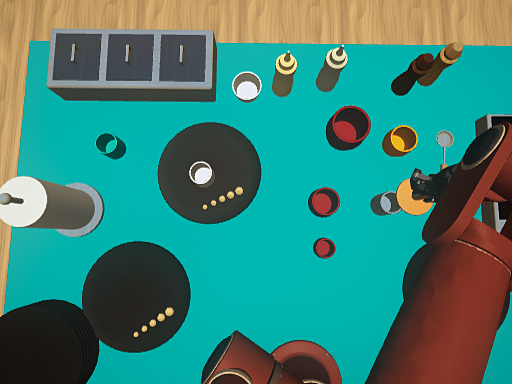

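The dipper is out of the stand, with its disc at about (328,242) in the side view. I'll measure its offset in the hand.

```bash
python3 - <<'E'
from h import *
s=cv2.imread('pics/side2.png');t=cv2.imread('pics/top2.png')
cv2.imwrite('pics/c2.png',np.hstack([cv2.resize(s[210:274,296:360],(400,400)),cv2.resize(t[165:229,380:444],(400,400))]))
for z in(.213,.2155,.218): print(rim('side',s,328,243,22,13,(10,90,160),(30,255,255),z))
E
```

```text
(array([ 469.7, -232. ,   44.5]), array([ 470.3, -230.2]), np.float64(41.2))
(array([ 468.3, -233.1,   44.3]), array([ 468.9, -231.4]), np.float64(41.1))
(array([ 466.9, -234.3,   44.2]), array([ 467.5, -232.5]), np.float64(40.9))
```

View pics/c2.png

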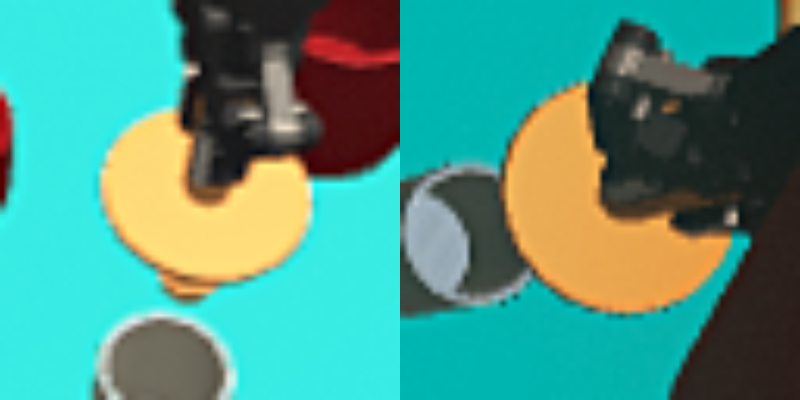

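Call:
carry_out:
  moves: [0,0,0.3,1.2,0,0,0,0.8,3.5,0,0,0,1.4,6,0,0,0,2,9,0,0,0,2.7,12,0,0,0,3.3,14.7,0,0,0,3.7,16.5,0,0,0,4,17.3,0,0,0,4,17.3,0,0,0,4,17.3,0,0,0,4,17.3,0]

```text
time: 5.63
tool_pos: [0.642, -0.2718, 0.2497]
tool_rot: [0.687, 0.165, 0.688, -0.165]
contact_force: [-0.4, 0.0, -1.0]
gripper_width: 0.22
```

```bash
python3 - <<'E'
from h import *
togo(.6427,-.2712,.1255)
s=imaging.grab_frame('side')[:,:,::-1].copy();cv2.imwrite('pics/side3.png',s)
t=imaging.grab_frame('top')[:,:,::-1].copy();cv2.imwrite('pics/top3.png',t)
u,v=proj('side',(.6422,-.2722,.215)).astype(int);print(u,v)
cv2.imwrite('pics/c3.png',np.hstack([cv2.resize(s[v-50:v+50,u-50:u+50],(400,400)),cv2.resize(t[90:190,340:440],(400,400))]))
print(rim('side',s,u,v,24,14,(10,90,160),(30,255,255),.2145))
E
```

```text
t 5.63 pos [ 0.642  -0.2718  0.2497] F [-0.4  0.  -1. ] w 0.22 x-axis [-0.001  0.001 -1.   ] y [ 0.453  0.892 -0.   ]
tool cm [12.42  0.08  0.06]
389 220
(array([ 637.4, -274.3,   45. ]), array([ 639.9, -273.1]), np.float64(41.5))
```

View pics/c3.png

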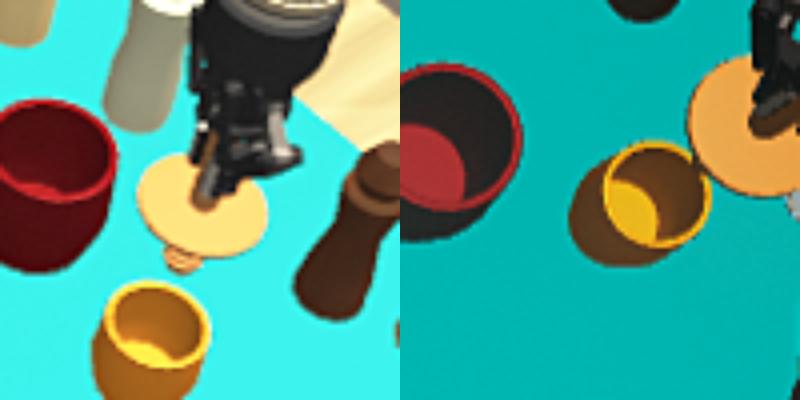

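```bash
python3 - <<'E'
from h import *
print(ray('top',[(400,88),(422,78),(330,85)],0).round(3))
b=ray('top',[(400,88)],0)[0]
for h in(.1,.15,.18,.2): print(h,proj('top',(b[0],b[1],h)).round(), proj('side',(b[0],b[1],h)).round())
print(proj('side',b))
E
```

```text
[[ 0.816 -0.301  0.   ]
 [ 0.848 -0.368  0.   ]
 [ 0.824 -0.095  0.   ]]
0.1 [415.  72.] [430. 224.]
0.15 [425.  63.] [435. 214.]
0.18 [430.  57.] [438. 207.]
0.2 [435.  53.] [441. 202.]
[420.49304438 243.72621564]
```

Nothing is in the way of the descent, and the mills stand 17 cm off. I'll dip now.

Call:
carry_out:
  moves: [0,0.5,0.1,0.15,0,0,2,0.1,0.15,0,0,4,0.1,0.15,0,0,6,0.1,0.15,0,0,8,0.1,0.15,0,0,9.5,0.1,0.15,0,0,11,0.1,0.15,0,0,12,0.1,0.15,0,0,12.4,0.1,0.15,0,0,12.4,0.1,0.15,0,0,12.4,0.1,0.15,0,0,12.4,0.1,0.15,0]

```text
time: 6.73
tool_pos: [0.6457, -0.2724, 0.128]
tool_rot: [0.689, 0.164, 0.687, -0.165]
contact_force: [-0.3, -0.3, -1.0]
gripper_width: 0.218
```

```bash
python3 - <<'E'
from h import *
togo(.6427,-.2712,.1255)
s=imaging.grab_frame('side')[:,:,::-1].copy()
t=imaging.grab_frame('top')[:,:,::-1].copy()
cv2.imwrite('pics/c4.png',np.hstack([cv2.resize(s[200:300,327:427],(400,400)),cv2.resize(t[90:190,353:453],(400,400))]))
E
```

```text
t 6.73 pos [ 0.6457 -0.2724  0.128 ] F [-0.3 -0.3 -1. ] w 0.218 x-axis [ 0.002 -0.001 -1.   ] y [ 0.453  0.892 -0.   ]
tool cm [ 0.25 -0.03 -0.32]
```

View pics/c4.png

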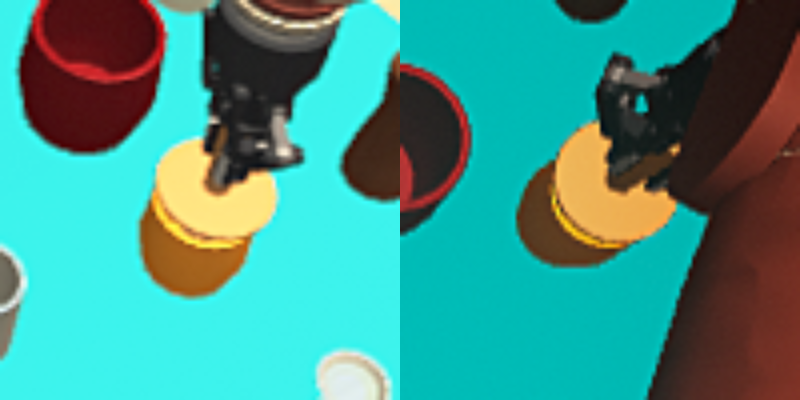

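The head is inside the amber pot, with the disc hovering just above its rim. I'll go 4 mm lower, hold, and lift straight out.

Call:
carry_out:
  moves: [0,0.4,0,-0.2,0,0,0.4,0,-0.2,0,0,0.4,0,-0.2,0,0,0.4,0,-0.2,0,0,0.4,0,-0.2,0,0,0.4,0,-0.2,0,0,0.4,0,-0.2,0,0,0.4,0,-0.2,0,0,0.4,0,-0.2,0]

```text
time: 7.58
tool_pos: [0.643, -0.271, 0.1223]
tool_rot: [0.688, 0.165, 0.688, -0.165]
contact_force: [0.4, 0.2, -1.5]
gripper_width: 0.219
```

Call:
carry_out:
  moves: [0,-0.5,0,0,0,0,-1.5,0,0,0,0,-3,0,0,0,0,-5,0,0,0,0,-7,0,0,0,0,-9,0,0,0,0,-11,0,0,0,0,-13,0,0,0,0,-14,0,0,0,0,-14.5,0,0,0,0,-14.5,0,0,0]

```text
time: 8.5
tool_pos: [0.6436, -0.2713, 0.2698]
tool_rot: [0.689, 0.164, 0.686, -0.165]
contact_force: [-0.2, -0.5, -1.6]
gripper_width: 0.215
```

```bash
python3 - <<'E'
from h import *
togo(.544,.267,.265)
s=imaging.grab_frame('side')[:,:,::-1].copy()
t=imaging.grab_frame('top')[:,:,::-1].copy()
cv2.imwrite('pics/side5.png',s)
print('pot t',rim('top',t,405,137,20,20,(10,150,150),(30,255,255),.075))
print('cup t',rim('top',t,201,172,16,14,(0,0,160),(180,60,255),.082))
E
```

```text
t 8.5 pos [ 0.6436 -0.2713  0.2698] F [-0.2 -0.5 -1.6] w 0.215 x-axis [ 0.003 -0.002 -1.   ] y [ 0.453  0.892 -0.   ]
tool cm [  0.36  43.49 -33.25]
pot t (array([ 643.4, -272.3,   36.8]), array([ 643. , -272.5]), np.float64(36.0))
cup t (array([544.9, 266.3,  29.5]), array([544.8, 266.4]), np.float64(29.3))
```

View pics/side5.png

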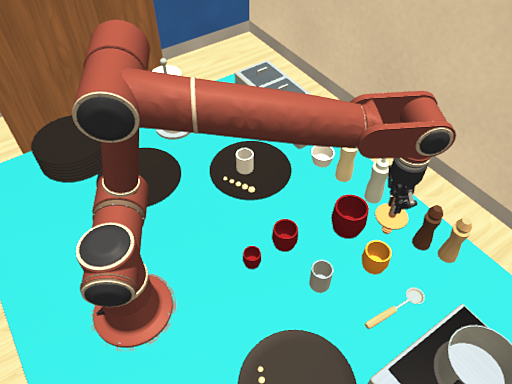

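The dip is done, the dipper is clear and the pot hasn't moved. The path to the cup is free.

Call:
carry_out:
  moves: [0,0,0.8,-0.6,0,0,0,2.2,-1.7,0,0,0,4.2,-3.2,0,0,0,6.5,-5,0,0,0,9,-6.9,0,0,0,11.5,-8.8,0,0,0,14,-10.7,0,0,0,16.5,-12.6,0,0,0,19,-14.5,0,0,0,21.2,-16.2,0,0,0,22.8,-17.4,0,0,0,23.5,-18,0]

```text
time: 9.6
tool_pos: [0.5874, 0.0231, 0.2657]
tool_rot: [0.687, 0.164, 0.689, -0.163]
contact_force: [0.6, 0.1, -1.6]
gripper_width: 0.216
```

```bash
python3 -c "
from h import *
togo(.544,.267,.265)"
```

```text
t 9.6 pos [0.5874 0.0231 0.2657] F [ 0.6  0.1 -1.6] w 0.216 x-axis [-0.003  0.001 -1.   ] y [ 0.45   0.893 -0.   ]
tool cm [  0.11  19.82 -14.85]
```

Call:
carry_out:
  moves: [0,0,0.8,-0.6,0,0,0,2.4,-1.8,0,0,0,4.6,-3.4,0,0,0,7,-5.2,0,0,0,9.5,-7.1,0,0,0,12,-9,0,0,0,14.5,-10.8,0,0,0,16.8,-12.5,0,0,0,18.7,-14,0,0,0,19.8,-14.8,0,0,0,19.8,-14.8,0,0,0,19.8,-14.8,0]

```text
time: 10.6
tool_pos: [0.5466, 0.2632, 0.2668]
tool_rot: [0.688, 0.164, 0.688, -0.165]
contact_force: [0.4, -0.1, -1.9]
gripper_width: 0.218
```

Call:
carry_out:
  moves: [0,0,0,0,0,0,0,0,0,0,0,0,0,0,0]

```text
time: 10.85
tool_pos: [0.547, 0.2624, 0.2673]
tool_rot: [0.688, 0.165, 0.688, -0.165]
contact_force: [-0.4, 0.9, -1.4]
gripper_width: 0.217
```

```bash
python3 - <<'E'
from h import *
togo(.544,.267,.265)
s=imaging.grab_frame('side')[:,:,::-1].copy()
togo(.544,.267,.265)
t=imaging.grab_frame('top')[:,:,::-1].copy()
togo(.544,.267,.265)
cv2.imwrite('pics/side6.png',s)
u,v=proj('side',(.544,.267,.23)).astype(int);a,b=proj('top',(.544,.267,.23)).astype(int);print(u,v,a,b)
cv2.imwrite('pics/c6.png',np.hstack([cv2.resize(s[v-50:v+50,u-50:u+50],(400,400)),cv2.resize(t[b-50:b+50,a-50:a+50],(400,400))]))
for z in (.229,.231,.233):print(rim('side',s,u,v,24,14,(10,90,160),(30,255,255),z),rim('top',t,a,b,36,36,(10,90,160),(30,255,255),z))
E
```

```text
t 10.85 pos [0.547  0.2624 0.2673] F [-0.4  0.9 -1.4] w 0.217 x-axis [ 0. -0. -1.] y [ 0.454  0.891 -0.   ]
tool cm [ 0.23  0.27 -0.47]
t 10.9 pos [0.5469 0.2626 0.2673] F [-1.1  0.8 -1.2] w 0.217 x-axis [ 0. -0. -1.] y [ 0.454  0.891 -0.   ]
tool cm [ 0.23  0.26 -0.46]
t 10.95 pos [0.5469 0.2628 0.2674] F [-0.9  0.4 -0.4] w 0.218 x-axis [ 0. -0. -1.] y [ 0.454  0.891 -0.   ]
tool cm [ 0.24  0.25 -0.45]
243 120 189 160
(array([545.6, 254.5,  51.9]), array([543.5, 257.2]), np.float64(46.4)) (array([536.2, 274.1,  28.9]), array([533.7, 273.7]), np.float64(23.4))
(array([544.3, 252.5,  51.8]), array([542.2, 255.2]), np.float64(46.3)) (array([535.8, 273.7,  28.9]), array([533.3, 273.3]), np.float64(23.4))
(array([543. , 250.4,  51.7]), array([540.9, 253.2]), np.float64(46.2)) (array([535.3, 273.3,  28.8]), array([532.9, 272.9]), np.float64(23.3))
```

View pics/c6.png

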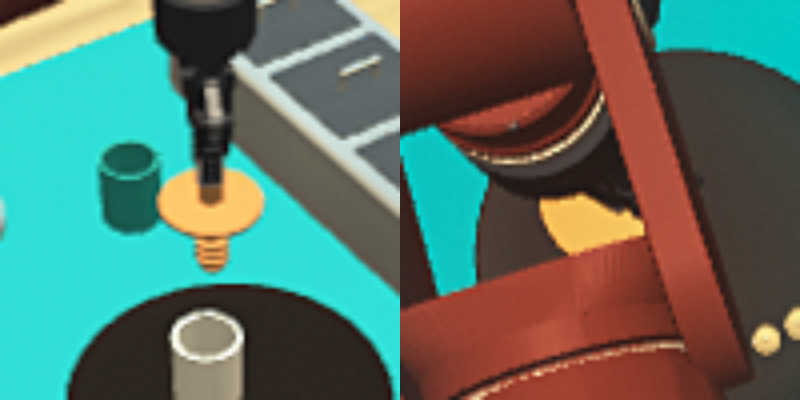

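```bash
python3 - <<'E'
from h import *
s=cv2.imread('pics/side6.png')
for v in(160,200):print(rim('side',s,246,120,18,9,(10,90,v),(30,255,255),.2325))
togo(.5445,.2675,.135)
E
```

```text
(array([546.6, 261.5,  42.2]), array([546.8, 261.8]), np.float64(41.2))
(array([546.9, 262.6,  41.2]), array([546.9, 262.4]), np.float64(40.7))
t 10.95 pos [0.5469 0.2628 0.2674] F [-0.9  0.4 -0.4] w 0.218 x-axis [ 0. -0. -1.] y [ 0.454  0.891 -0.   ]
tool cm [13.24  0.32 -0.43]
```

Call:
carry_out:
  moves: [0,0,0.3,-0.45,0,0,0.5,0.3,-0.45,0,0,1.5,0.3,-0.45,0,0,3,0.3,-0.45,0,0,5,0.3,-0.45,0,0,7,0.3,-0.45,0,0,9,0.3,-0.45,0,0,10.5,0.3,-0.45,0,0,11.5,0.3,-0.45,0,0,12,0.3,-0.45,0,0,12,0.3,-0.45,0,0,12,0.3,-0.45,0]

```text
time: 11.95
tool_pos: [0.5441, 0.2684, 0.1474]
tool_rot: [0.688, 0.165, 0.688, -0.165]
contact_force: [-0.8, 0.1, -0.5]
gripper_width: 0.219
```

```bash
python3 - <<'E'
from h import *
togo(.5445,.2675,.1225)
s=imaging.grab_frame('side')[:,:,::-1].copy()
togo(.5445,.2675,.1225)
u,v=proj('side',(.544,.267,.09)).astype(int)
cv2.imwrite('pics/side7.png',s)
cv2.imwrite('pics/c7.png',cv2.resize(s[v-40:v+40,u-40:u+40],(480,480)))
for q in(160,200):print(rim('side',s,u,v-4,20,16,(10,90,q),(30,255,255),.1142))
E
```

```text
t 11.95 pos [0.5441 0.2684 0.1474] F [-0.8  0.1 -0.5] w 0.219 x-axis [ 0.  0. -1.] y [0.453 0.892 0.   ]
tool cm [ 2.49 -0.06  0.08]
t 12.0 pos [0.5445 0.2686 0.1483] F [-0.  -0.4 -0.7] w 0.219 x-axis [ 0.002  0.001 -1.   ] y [0.453 0.892 0.001]
tool cm [ 2.58 -0.1   0.04]
(array([539.9, 260.8,  46.8]), array([540.8, 262.3]), np.float64(43.4))
(array([543.2, 267.2,  42. ]), array([543.3, 266.7]), np.float64(41.0))
```

View pics/c7.png

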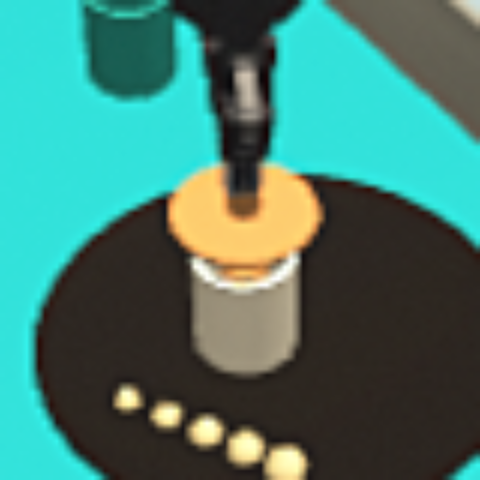

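The head is centred in the cup mouth, and the disc is still about 25 mm above the rim. I'll lower slowly and watch the force.

Call:
carry_out:
  moves: [0,0.3,0,0,0,0,0.7,0,0,0,0,1.1,0,0,0,0,1.5,0,0,0,0,1.8,0,0,0,0,2.0,0,0,0,0,2.1,0,0,0,0,2.1,0,0,0,0,2.1,0,0,0]

```text
time: 12.75
tool_pos: [0.5439, 0.2683, 0.1263]
tool_rot: [0.688, 0.165, 0.688, -0.165]
contact_force: [0.2, 0.6, -1.1]
gripper_width: 0.216
```

Call:
carry_out:
  moves: [0,0.05,0,0,0,0,0.1,0,0,0,0,0.15,0,0,0,0,0.2,0,0,0,0,0.2,0,0,0,0,0.2,0,0,0]

```text
time: 13.25
tool_pos: [0.5439, 0.2683, 0.1243]
tool_rot: [0.688, 0.165, 0.688, -0.165]
contact_force: [-0.6, -0.0, -1.3]
gripper_width: 0.217
```

Call:
carry_out:
  moves: [0,0.05,0,0,0,0,0.1,0,0,0,0,0.1,0,0,0,0,0.1,0,0,0]

```text
time: 13.58
tool_pos: [0.5439, 0.2683, 0.1232]
tool_rot: [0.688, 0.165, 0.688, -0.165]
contact_force: [-0.2, 0.3, -1.0]
gripper_width: 0.215
```

Call:
carry_out:
  moves: [0,0.05,0,0,0,0,0.1,0,0,0,0,0.1,0,0,0,0,0.1,0,0,0]

```text
time: 13.92
tool_pos: [0.544, 0.2684, 0.1225]
tool_rot: [0.688, 0.165, 0.688, -0.165]
contact_force: [-0.5, 0.1, -0.3]
gripper_width: 0.22
```

Call:
carry_out:
  moves: [0,0.05,0,0,0,0,0.1,0,0,0,0,0.1,0,0,0,0,0.1,0,0,0]

```text
time: 14.25
tool_pos: [0.5442, 0.2684, 0.1224]
tool_rot: [0.688, 0.165, 0.687, -0.164]
contact_force: [-2.4, -0.9, 4.6]
gripper_width: 0.22
```

The disc has touched the rim: the force rose by about 6 N at z = 0.1224, against 0.1225 expected. I'll ease off slightly and release.

Call:
carry_out:
  moves: [0,-0.1,0,0,0,0,-0.1,0,0,0,0.3,-0.1,0,0,0,0.4,-0.1,0,0,0,0.5,-0.1,0,0,0,0.6,-0.1,0,0,0,0.7,-0.1,0,0,0,0.8,-0.1,0,0,0,0.8,-0.1,0,0,0,0.8,-0.1,0,0,0]

```text
time: 15.08
tool_pos: [0.5439, 0.2683, 0.1223]
tool_rot: [0.688, 0.165, 0.688, -0.165]
contact_force: [-0.0, 0.3, -1.2]
gripper_width: 0.798
```

```bash
python3 - <<'E'
from h import *
togo(.544,.267,.25)
s=imaging.grab_frame('side')[:,:,::-1].copy()
cv2.imwrite('pics/c8.png',cv2.resize(s[110:190,205:285],(480,480)))
E
```

```text
t 15.08 pos [0.5439 0.2683 0.1223] F [-0.   0.3 -1.2] w 0.798 x-axis [-0. -0. -1.] y [ 0.453  0.892 -0.   ]
tool cm [-12.77  -0.11   0.07]
```

View pics/c8.png

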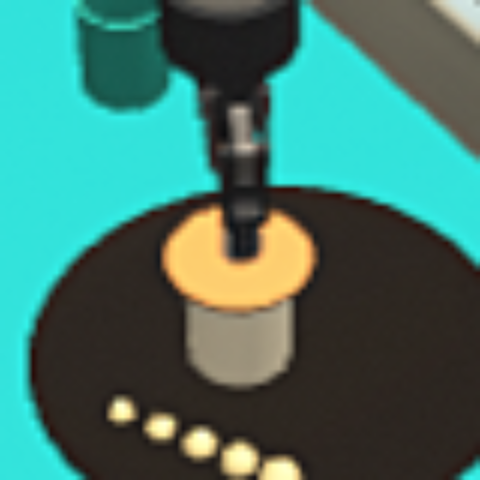

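Call:
carry_out:
  moves: [1,0,0,0,0,1,0,0,0,0,1,-0.3,0,0,0,1,-0.8,0,0,0,1,-1.5,0,0,0,1,-1.5,0,0,0]

```text
time: 15.63
tool_pos: [0.5451, 0.2687, 0.1397]
tool_rot: [0.689, 0.165, 0.687, -0.164]
contact_force: [0.2, -0.4, 0.0]
gripper_width: 1.001
```

```bash
python3 - <<'E'
from h import *
togo(.544,.267,.25)
s=imaging.grab_frame('side')[:,:,::-1].copy()
cv2.imwrite('pics/c9.png',cv2.resize(s[110:190,205:285],(480,480)))
E
```

```text
t 15.63 pos [0.5451 0.2687 0.1397] F [ 0.2 -0.4  0. ] w 1.001 x-axis [ 0.003  0.001 -1.   ] y [0.453 0.892 0.003]
tool cm [-1.103e+01 -1.700e-01  1.000e-02]
```

View pics/c9.png

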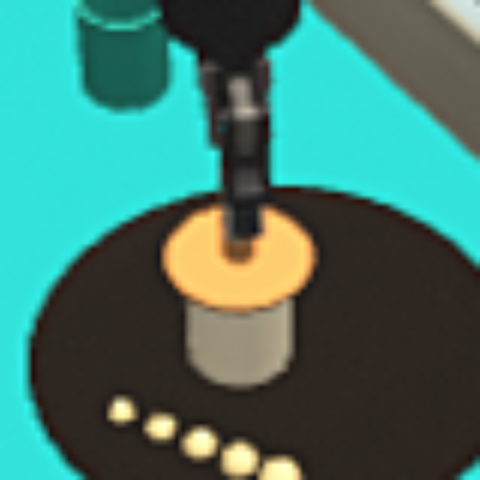

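The disc stayed on the rim while the gripper rose, so I'll retract fully.

Call:
carry_out:
  moves: [1,-1.5,0,0,0,1,-3.5,0,0,0,1,-6,0,0,0,1,-8.5,0,0,0,1,-10.5,0,0,0,1,-12,0,0,0,1,-13,0,0,0,1,-13,0,0,0,1,-13,0,0,0]

```text
time: 16.43
tool_pos: [0.5439, 0.2683, 0.267]
tool_rot: [0.688, 0.165, 0.688, -0.165]
contact_force: [0.0, 0.4, 0.1]
gripper_width: 1.001
```

Call:
carry_out:
  moves: [1,0,0,-2,0,1,0,0,-5,0,1,0,0,-8,0,1,0,0,-11,0,1,0,0,-13,0,1,0,0,-14,0,1,0,0,-14,0]

```text
time: 17.02
tool_pos: [0.4172, 0.3322, 0.2656]
tool_rot: [0.687, 0.163, 0.689, -0.164]
contact_force: [-0.4, -0.3, -0.0]
gripper_width: 0.996
```

```bash
python3 - <<'E'
from h import *
togo(.544,.267,.25)
s=imaging.grab_frame('side')[:,:,::-1].copy()
t=imaging.grab_frame('top')[:,:,::-1].copy()
cv2.imwrite('pics/c10.png',np.hstack([cv2.resize(s[110:190,205:285],(400,400)),cv2.resize(t[132:212,151:231],(400,400))]))
cv2.imwrite('pics/side10.png',s);cv2.imwrite('pics/top10.png',t)
print('disc s',rim('side',s,245,154,18,12,(10,90,200),(30,255,255),.088))
print('pot t',rim('top',t,405,137,20,20,(10,150,150),(30,255,255),.075))
E
```

```text
t 17.02 pos [0.4172 0.3322 0.2656] F [-0.4 -0.3 -0. ] w 0.996 x-axis [-0.002 -0.001 -1.   ] y [ 0.451  0.893 -0.002]
tool cm [ 1.54 -0.1  14.26]
disc s (array([544.4, 267.9,  41.5]), array([544.4, 267.9]), np.float64(41.1))
pot t (array([ 643.4, -272.3,   36.8]), array([ 643. , -272.5]), np.float64(36.0))
```

View pics/c10.png

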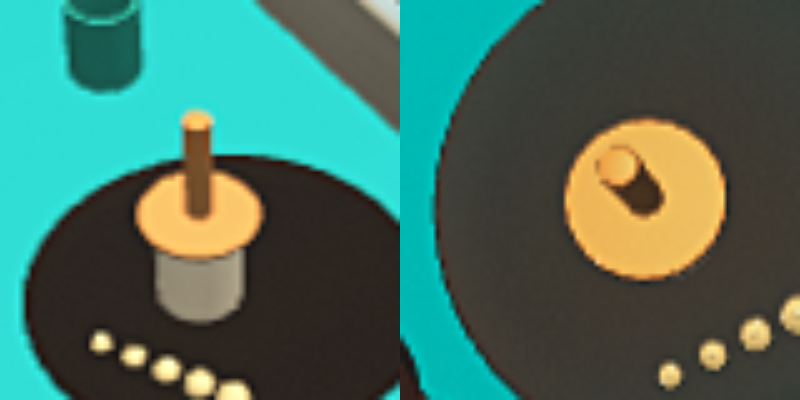

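View pics/side10.png

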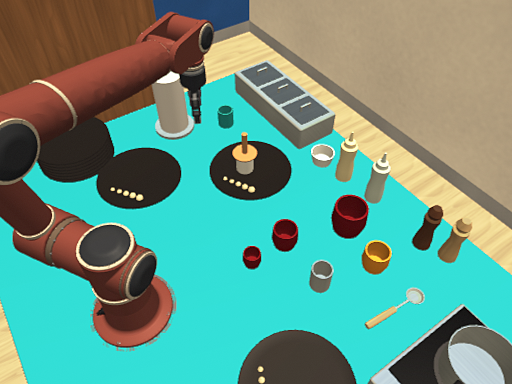

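The side view shows the dipper upright in the white cup at about (245,155), with the disc on the rim, the gripper clear and both pots where they were. I'll hand in.

```bash
python3 -c "
from plant import workorder
print(workorder.job_done())"
```

```text
the job is handed in; nothing more can be done
None
```

The dipper now stands upright in the small white cup, with its disc resting on the cup's rim. I handed the job in at about 17 s of the 43 s allowed.

- **Dip:** I lifted the dipper out of its stand and lowered its head about 55 mm into the amber-yellow pot. I held it there for roughly half a second, then lifted it straight out. The dipper never went near the dark red pot.
- **Placing:** The disc touched the rim with about 6 N of force, at the height I had calculated.
- **Final position:** The last side image put the disc centre at (0.544, 0.268). I had measured the cup at (0.544, 0.267).
- **Surroundings:** The amber pot measured the same before and after. The red pots looked unmoved; my colour mask failed on them, so I checked them by eye only. With the disc covering it, I could check the cup's position only through the disc fit and by eye.
- **A reading that disagreed:** Just after release the force sensor still read about -1.2 N, the weight of the held dipper. It read zero once I raised the gripper, and the dipper stayed in place.

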